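# Push the dropper bottles home along the rail and shut the gate

### The job

Push the row of three dropper bottles along the aluminium rail as one train, pushing with the fingers on the pink bottle at the back only, until the front bottle stands against the end stop and all three stand close together. Then push the blue gate arm fully shut across the rail behind them. Do not touch the two front bottles, do not lift or tip any bottle, and leave the rubber stopper, the small beaker and the roll of tape where they are; at the end the robot is clear of everything.

Things in the scene. Friction and masses are not known exactly. Their poses are not given: they have to be found in the camera images.
- rail: Fixed low aluminium channel (lengths here and below in mm), 285 long (x -145 to +140), 70 wide, open at the -x end. Origin: its centre line, on the worktop; x points along the channel to the end stop, y across, z up. Floor 6 above the worktop, 54 wide between 7 thick walls 22 high (above the worktop). A dark lug 40 high stands outside the +y wall (x -37 to -27, y 34 to 48), where the shut gate rests
- stop_face (a point): Centre of the end stop's black rubber face, at rail x = +125, z = 27; the stop is 45 high and 70 wide. When the row is fully home its back edge is at rail x = -27, 152 before this face
- back_bottle: Small glass dropper bottle with pink contents and red dropper top, the back (trailing) bottle of the row, nearest the open end of the rail. 52 diameter, 123 high (solid glass body 82 high), about 90 g (somewhat varying). Origin: centre of its underside. Stands on the rail's floor, its centre at rail x = -1 when the row is fully home; starts 45 to 85 behind that
- front_bottle_a: Small glass dropper bottle, pale orange contents, red dropper top, 50 diameter, 119 high (glass body 78 high), about 90 g. Origin: centre of its underside. Middle or front bottle of the row (it changes places with the other). Bottles in the row start touching or within 1 of each other
- front_bottle_b: Small glass dropper bottle, nearly colourless contents, red dropper top, 50 diameter, 121 high (glass body 80 high), about 90 g. Origin: centre of its underside. Front or middle bottle of the row
- gate (a joint): Hinge of the blue gate arm, vertical axis, rad. 0 = fully shut: the arm lies across the rail (along rail +y from its pivot), its front side at rail x = -37. Grows as it opens; at 1.57 it points along rail -x beside the channel; limit 2.1; starts open at 1.55 to 2.0. Stays where left, about 0.5 N at its tip turns it
- gate_pivot (a point): On the gate's hinge axis at mid height of the arm, at rail x = -41, y = -45, z = 35. The arm is a flat bar 8 thick, 22 high (24 to 46 above the worktop), passing above the rail's walls and reaching 91 from the axis
- gate_tip (a point): Centre of the gate arm, near its free end, 88 from the hinge axis, 35 above the worktop
- stopper: Loose red-brown rubber stopper, 31 diameter, 30 high, on the worktop; origin at the centre of its underside. To be left alone
- beaker: Loose small glass beaker, 53 diameter, 65 high, on the worktop; origin at the centre of its underside. To be left alone
- tape: Loose roll of cream label tape lying flat, 62 diameter, 20 high; origin at the centre of its underside. To be left alone
Things that resemble listed ones, but are neither listed nor needed, are in the scene too. Leave any turquoise look-alike of the back_bottle alone. What is shaped like the front_bottle_b but purple is not meant.

How it is judged (in metres and radians):
On the way, in this order (a step that is already met when the one before it is completed fails the run):
1. the row is pushed home against the end stop, the gate still open (x of back_bottle in the frame of rail above -0.005 m and value of joint gate above 0.5 rad), for 0.2 s.
2. the gate is shut behind the row (value of joint gate below 0.1 rad), for 0.2 s.
At the end, for the whole second after the job is handed in: All three bottles stand upright (within 0.1 rad) and at rest on the rail's floor between its walls, the row pushed against the end stop with at most 4 mm of gaps in all (back bottle's centre beyond rail x = -5 mm), and the gate shut to within 0.1 rad (x of back_bottle in the frame of rail between -0.005 and 0.106 m and x of front_bottle_a in the frame of rail between 0.04 and 0.106 m and x of front_bottle_b in the frame of rail between 0.04 and 0.106 m and y of back_bottle in the frame of rail between -0.006 and 0.006 m and z of each of back_bottle, front_bottle_a, front_bottle_b in the frame of rail below 0.01 m and angle between each of back_bottle, front_bottle_a, front_bottle_b's own z axis and vertical below 0.1 rad and linear speed of each of back_bottle, front_bottle_a, front_bottle_b below 0.02 m/s and y of front_bottle_a in the frame of rail between -0.006 and 0.006 m and y of front_bottle_b in the frame of rail between -0.006 and 0.006 m and value of joint gate below 0.1 rad); the robot touches nothing.
It fails at once if a bottle is lifted off the rail (more than 12 mm) (z of any of back_bottle, front_bottle_a, front_bottle_b in the frame of rail above 0.018 m).
It fails at once if a bottle is tipped by more than 0.35 rad (angle between any of back_bottle, front_bottle_a, front_bottle_b's own z axis and vertical above 0.35 rad).
It fails at once if the robot touches one of the two front bottles (more than 1 N) (contact force between any of the fingers, the arm and front_bottle_a above 1 N or contact force between any of the fingers, the arm and front_bottle_b above 1 N).
It fails at once if the stopper, the beaker or the tape is moved by more than 20 mm (distance of any of stopper, beaker, tape from where it was at the start of the episode above 0.02 m).
It also fails if it takes over 50 s, if anything falls off the work surface, if the arm or the gripper's body presses on something with over 40 N, if the wrist force passes 120 N, or if a joint passes its speed limit or range.

### The arm

A 6-joint arm with a two-finger parallel gripper is mounted at the origin on a cart in front of the work surface, level with it; the furniture and walls round the work are solid. World frame = base frame: x ahead of the robot, y to its left, z up, the work surface at z = 0. Lengths are in mm, angles in rad, forces in N, time in s.
With the tool pointing down it reaches from about 275 to 1000 mm from the base axis. Payload 8.4 kg.
Tool frame: the origin (TCP) lies between the finger pads; the fingertips stand 22 mm ahead of it and the grasp point (between the pads) lies 3 mm ahead of it; z points along the fingers, y is the line along which they close (so a half turn about z gives the same grasp; the last joint's range is limited). The gripper opens to 85 mm and grips with 20 to 120 N. Pads are 22 mm wide; open, the fingers measure 114 mm over their backs; the gripper's body (76 mm by 85 mm) begins 54 mm behind the grasp point. The pads swing forward as they close: fully open they stand 13 mm farther back than shut.
Start: joints at [1.208, 0.353, 1.633, -0, 1.155, -0.002], TCP at [220.638, 584.762, 253.281] pointing down, gripper open.
Joint ranges: [-2.63, 2.63], [-0.92, 2.1], [0.06, 2.66], [-1.3, 4.44], [0, 2.69], [-3.02, 3.02]. Speed limits (rad/s): [2.22, 2.22, 2.79, 3.14, 3.14, 3.14].

### API

Orientations are given as [roll, pitch, yaw] about the fixed x, y, z axes, in that order (R = Rz(yaw) Ry(pitch) Rx(roll)).
In Python, from rig import r, grab_frame gives the robot as it stands.
- The arm moves only by the shell command python3 -m inch 'ROWS' [FORCE]. ROWS is JSON, a list of rows, each a list of 7 numbers: the turn, a rotation vector about the tool's x, y, z as a fraction of full scale, then the shift along the tool's x, y, z as a fraction of full scale, then the closure, from 0 (fully open) to 1 (shut). In form: [[rx, ry, rz, dx, dy, dz, fingers], ...]. A call has 1 to 8 rows; each row shifts and turns the commanded pose from where the row before left it, along the tool's axes as they then stand; what a row does not reach is not made up. Full scale, the value 1, is 2.5 cm for a shift and pi rad for a turn. A row lasts 1/12 s, in which the tool goes at most 41.7 mm and 7.16 degrees, less where a joint would pass 70% of its speed; a pose out of reach is approached as far as the arm can. A call with a number of a shift or a turn outside -1 to 1 is refused whole. A call with a gripper value outside its range is refused whole. The fingers move at their own pace and stop on an object; FORCE is the grip in N (left out, the last holds). Time passes only in rows, so rows that do not move let the fingers close. It gives the time, the measured TCP pose, the force, the opening and the grip force at its end, in the units of the state.
- r.sense(): the state, without advancing time (a new reading comes with each control period).
- grab_frame(name): name is "scene" or "top" or "wrist"; returns a dict with "pixels" (480x640x3 uint8, red, green, blue), "z_map" (480x640 float32, mm along the optical axis (not along the pixel's ray), 0 where there is no reading), "vertical_fov" (degrees; the focal length in pixels is half the picture's height over the tangent of half this angle, whatever the lens; pixels are square), "cx", "cy" (the principal point, pixels), "cam_to_world" (4x4, takes a point from camera to world coordinates). Camera axes: x right, y down, z forward; pixel columns grow to the right and rows downward; lengths in mm; the calibration is good to about 2 mm. A picture is of the moment at which its call begins.
- r.sign_off(): hands the job in; it is judged then, once.
The state is a dict: "clock": time; "qpos": joint angles; "qvel": joint speeds; "joint_efforts": joint torques, N m; "eef_pos": TCP position; "tcp_rot": TCP orientation; "contact_force": force on the tool from outside, world axes, zero at the start; "wrist_torque": the same for the moment, N m; "opening": opening from 0.0 (shut) to 1.0 (fully open); "grasp_force": force on a finger pad.
Only numpy, scipy, OpenCV 4.12 (cv2) and the standard library are available. Lean on these libraries where they do the work, as an engineer would, in place of code of your own. Each camera call takes 0.05 s, during which the arm holds its last target. There are 200 camera calls.

## Working session

There is one attempt and no reset: what is moved stays moved. The work goes in short steps, Python scripts to look and compute and a shell command to move; the robot and the scene stay as the last step left them, time stands still between calls to the robot, and variables do not carry over. Pictures are saved under pics/ and viewed, at most 12 in all, crops included, and the job is handed in when it is done.

```bash
mkdir -p pics; ls; cat > h.py <<'E'
import numpy as np, cv2
from rig import r, grab_frame
def pts(f):
    z=f["z_map"]; F=240/np.tan(np.radians(f["vertical_fov"]/2))
    v,u=np.mgrid[:480,:640]
    P=np.stack([(u-f["cx"])/F*z,(v-f["cy"])/F*z,z,np.ones_like(z)],-1)
    W=(P@np.array(f["cam_to_world"]).T)[...,:3]; W[z==0]=np.nan
    return W
def save(n,f): cv2.imwrite(n,cv2.cvtColor(f["pixels"],cv2.COLOR_RGB2BGR))
E
python3 - <<'E'
from h import *
for n in("scene","top"):
    f=grab_frame(n); save(f"pics/{n}0.png",f); np.savez(f"{n}0.npz",pts=pts(f),rgb=f["pixels"]); print(n,f["vertical_fov"],np.array(f["cam_to_world"]).round(2).tolist())
s=r.sense(); print(s)
E
```

```text
pics
scene 43.27244699126667 [[0.85, -0.28, 0.44, 159.09], [-0.53, -0.46, 0.72, -371.43], [0.0, -0.84, -0.54, 516.54], [0.0, 0.0, 0.0, 1.0]]
top 55.052869490917466 [[-0.0, -1.0, 0.08, 456.8], [-1.0, 0.0, -0.03, 266.13], [0.03, -0.08, -1.0, 899.68], [0.0, 0.0, 0.0, 1.0]]
{'clock': 0.1, 'qpos': array([ 1.20758853e+00,  3.53620557e-01,  1.63402654e+00,  2.30782493e-05,
        1.15519492e+00, -2.39880086e-03]), 'qvel': array([-0.00217069, -0.00141804, -0.00105448, -0.00074562,  0.00193115,
        0.00180531]), 'joint_efforts': array([ 7.85413031e-04, -6.06360197e+01, -3.42824507e+01,  7.84263875e-05,
        3.74553769e-03,  9.62449235e-06]), 'eef_pos': array([220.50212177, 584.40368489, 252.62492399]), 'tcp_rot': array([-3.14034334e+00, -2.40989440e-05,  2.78077432e+00]), 'contact_force': array([-0.1048336 ,  0.19253444, -0.52695822]), 'wrist_torque': array([-0.04922429, -0.05220733, -0.05198302]), 'grasp_force': 0.0, 'opening': 1.001006408678655}
```

View pics/scene0.png

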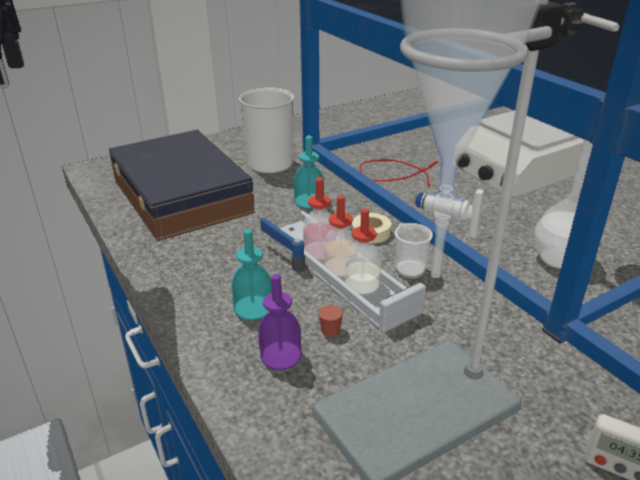

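View pics/top0.png

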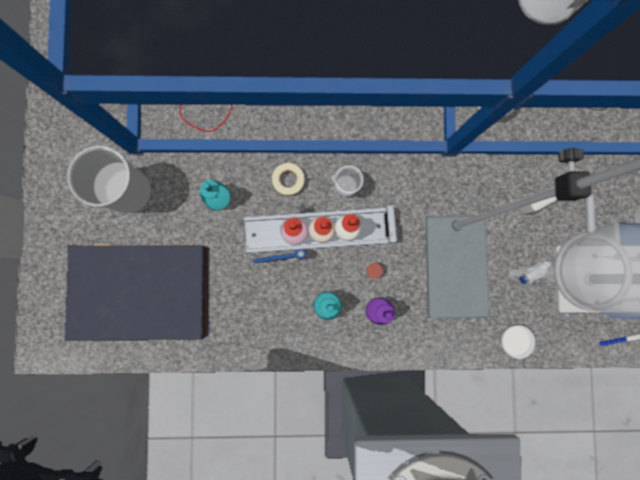

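The scene view shows the row on the rail, pink at the back (318,235), then orange (340,255), then clear (363,275). The end stop is at (402,303), the gate at (285,240), the stopper at (330,320), the beaker at (412,250) and the tape at (372,228). In the top view the pink bottle is at (293,231), orange (321,229), clear (350,225), the end stop at (392,225), and the gate runs from its pivot at (302,254) to its tip at (255,260).

Candidates for back_bottle in the top view: pink (293,231), turquoise (215,195) and turquoise (327,305). The pink one fits, since it is the only pink one and stands on the rail at its open end.

```bash
cat > m.py <<'E'
from h import *
def measure(W,rgb):
    hsv=cv2.cvtColor(rgb,cv2.COLOR_RGB2HSV); roi=np.zeros(W.shape[:2],bool); roi[195:275,235:405]=1
    z=W[...,2]
    wall=roi&(z>15)&(z<28)&(hsv[...,1]<60)
    c=W[wall][:,:2].astype(np.float32)
    print("rail rect",cv2.minAreaRect(c))
    st=roi&(z>38)&(z<52)&(hsv[...,1]<60)
    st[:,:380]=0
    print("stop n",st.sum(),W[st].mean(0) if st.any() else None, cv2.minAreaRect(W[st][:,:2].astype(np.float32)))
    b=roi&(hsv[...,0]>95)&(hsv[...,0]<125)&(hsv[...,1]>110)&(z>36)&(z<56)
    g=W[b]; print("gate n",b.sum(),"z",np.median(g[:,2]),cv2.minAreaRect(g[:,:2].astype(np.float32)))
    red=roi&((hsv[...,0]<8)|(hsv[...,0]>172))&(hsv[...,1]>150)&(z>70)
    n,l,s,ce=cv2.connectedComponentsWithStats(red.astype(np.uint8))
    for i in range(1,n):
        if s[i,4]>20:
            q=W[l==i]; top=q[q[:,2]>q[:,2].max()-6]
            print("cap",ce[i].round(),q[:,2].max().round(1),"topmid",((top.max(0)+top.min(0))/2).round(1),len(top), "all mid",((q.max(0)+q.min(0))/2).round(1))
E
python3 - <<'E'
from m import *
d=np.load("top0.npz"); measure(d["pts"],d["rgb"])
im=cv2.cvtColor(d["rgb"],cv2.COLOR_RGB2BGR)
cv2.imwrite("pics/crop0.png",cv2.resize(im[165:285,190:400],None,fx=3.8,fy=3.8,interpolation=cv2.INTER_CUBIC))
E
```

```text
rail rect ((552.05224609375, 233.14334106445312), (107.27945709228516, 279.1121826171875), 10.811152458190918)
stop n 280 [557.40937024  93.50044663  43.53946874] ((558.3025512695312, 93.69833374023438), (69.18238830566406, 15.887377738952637), 5.581710338592529)
gate n 191 z 44.80266831640199 ((497.1283874511719, 304.1814880371094), (15.438176155090332, 97.19384002685547), 4.6817216873168945)
cap [350. 222.] 127.8 topmid [553.1 176.  125. ] 33 all mid [553.5 175.8 108.8]
cap [293. 226.] 129.6 topmid [545.9 277.9 127. ] 32 all mid [545.4 278.4 110.8]
cap [323. 226.] 126.2 topmid [548.1 224.4 123.3] 33 all mid [548.3 225.5 106.9]
```

View pics/crop0.png

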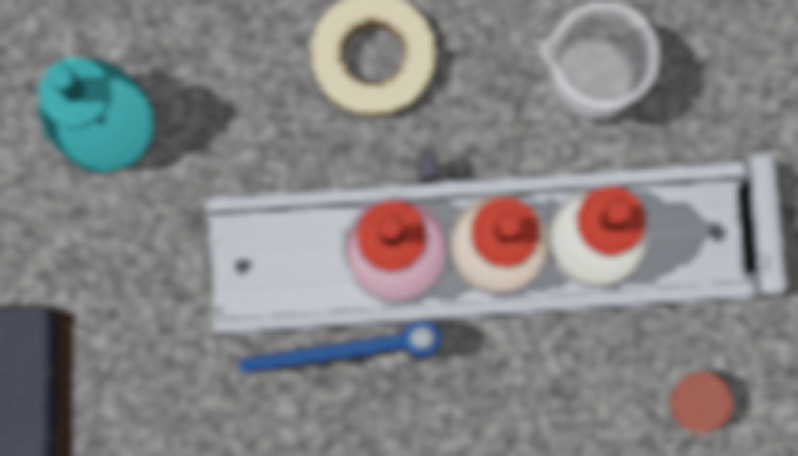

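The crop shows the pink bottle at the rail's open end, crop (395,250), full view (293,231), followed by orange and clear. It is clearly neither turquoise bottle. By depth the row runs at about 4° to world -y. The pink cap is at rail x ≈ -52, and the bottles at about 1 and 50 match the given sizes.

I'll write a helper that turns rail targets into tool-axis steps.

```bash
cat > go.py <<'E'
import sys; from h import *
from scipy.spatial.transform import Rotation as R
a=np.radians(4.0); EX=np.array([np.sin(a),-np.cos(a),0]); EY=np.array([np.cos(a),np.sin(a),0]); O=np.array([549.05,225.9,0])
def rail(p): d=np.asarray(p)-O; return np.array([d@EX,d@EY,p[2]])
def show(x,y,z,tilt):
    s=r.sense(); T=R.from_euler('xyz',s['tcp_rot']); 
    t=np.radians(tilt); zt=np.sin(t)*EX+np.array([0,0,-np.cos(t)]); yt=EY; xt=np.cross(yt,zt)
    G=R.from_matrix(np.stack([xt,yt,zt],1))
    rv=(T.inv()*G).as_rotvec(); p=s['eef_pos']; d=O+x*EX+y*EY+[0,0,z]-p
    print("t",round(s['clock'],2),"rail",rail(p).round(1),"F",s['contact_force'].round(1),"q",s['qpos'].round(2))
    print("turn frac",(rv/np.pi).round(4),"deg",np.degrees(rv).round(1)); print("shift now-axes/25",(T.inv().apply(d)/25).round(2)," in target axes/25",(G.inv().apply(d)/25).round(2))
if __name__=="__main__": show(*map(float,sys.argv[1:5]))
E
python3 go.py -130 0 180 0; python3 - <<'E'
from h import *
W=np.load("top0.npz")["pts"]
print("box",np.nanmin(W[250:335,70:200],axis=(0,1)),np.nanmax(W[250:335,70:206],axis=(0,1)))
for n,(u,v) in dict(tq=(215,195),tq2=(327,305)).items(): print(n,W[v,u])
x=W[...,0];y=W[...,1];z=W[...,2]; m=(x>300)&(x<700)&(y>100)&(y<650)&(z>140); print(m.sum(), W[m].min(0) if m.any() else 0, W[m].max(0) if m.any() else 0)
E
```

```text
t 0.1 rail [-380.5 -302.7  252.6] F [-0.1  0.2 -0.5] q [ 1.21  0.35  1.63  0.    1.16 -0.  ]
turn frac [-4.000e-04  2.000e-04  3.629e-01] deg [-0.1  0.  65.3]
shift now-axes/25 [-15.19  -4.05   2.91]  in target axes/25 [-10.02  12.11   2.9 ]
box [357.52515395 444.38427723  61.65146607] [508.1431436  675.83515429  71.96489397]
tq [603.14803657 415.44142787  87.9103346 ]
tq2 [409.00849895 218.67923251  95.26968304]
468 [697.57900654 568.29337337 141.99686687] [699.99992842 597.52641941 428.44952986]
```

```bash
python3 -m inch '[[0,0,0.039,0,0,0,1],[0,0,0.039,0,0,0,1],[0,0,0.039,0,0,0,1],[0,0,0.039,0,0,0,1],[0,0,0.039,0,0,0,1],[0,0,0.039,0,0,0,1],[0,0,0.039,0,0,0,1],[0,0,0.039,0,0,0,1]]' 20
python3 -m inch '[[0,0,0.039,0,0,0,1],[0,0,0.012,-0.8,1,0,1],[0,0,0,-0.8,1,0,1],[0,0,0,-0.8,1,0,1],[0,0,0,-0.8,1,0,1],[0,0,0,-0.8,1,0,1],[0,0,0,-0.8,1,0,1],[0,0,0,0,0,0,1]]'; python3 go.py -130 0 180 35
```

```text
clock: 0.77
eef_pos: [220.5, 584.5, 252.8]
tcp_rot: [-3.141, 0.001, 1.795]
contact_force: [0.6, -0.1, 0.1]
opening: 0.002
grasp_force: 0.0
clock: 1.43
eef_pos: [383.0, 473.4, 253.0]
tcp_rot: [3.14, 0.002, 1.638]
contact_force: [0.1, -0.1, -0.7]
opening: -0.007
grasp_force: 0.0
t 1.43 rail [-258.5 -148.4  253. ] F [ 0.1 -0.1 -0.7] q [ 0.89  0.33  1.67 -0.    1.14  0.82]
turn frac [ 0.     -0.1939 -0.0011] deg [  0.  -34.9  -0.2]
shift now-axes/25 [-5.12  5.95  2.93]  in target axes/25 [-2.54  5.94  5.34]
```

```bash
python3 -m inch '[[0,-0.0388,0,0,0.8,0,1],[0,-0.0388,0,0,0.8,0,1],[0,-0.0388,0,0,0.8,0,1],[0,-0.0388,0,0,0.8,0,1],[0,-0.0388,0,0,0.8,0,1],[0,0,0,-0.6,0.8,0.3,1],[0,0,0,-0.6,0.8,0.3,1],[0,0,0,-0.6,0.3,0.3,1]]'; python3 go.py -130 0 150 35
```

```text
clock: 2.1
eef_pos: [531.2, 437.0, 258.3]
tcp_rot: [-3.14, 0.611, 1.642]
contact_force: [0.2, -0.9, 0.5]
opening: 0.003
grasp_force: 0.0
t 2.1 rail [-211.8   -3.   258.3] F [ 0.2 -0.9  0.5] q [ 0.87  0.68  1.21 -0.41  1.7   0.84]
turn frac [-0.0002  0.0002  0.0003] deg [-0.   0.   0.1]
shift now-axes/25 [-0.19  0.12  5.42]  in target axes/25 [-0.2   0.12  5.42]
```

```bash
python3 -m inch '[[0,0,0,0,0.1,0.7,1],[0,0,0,0,0,0.7,1],[0,0,0,0,0,0.7,1],[0,0,0,0,0,0.7,1],[0,0,0,0,0,0.7,1],[0,0,0,0,0,0.7,1],[0,0,0,-0.2,0,0.7,1],[0,0,0,0,0,0.4,1]]'; python3 go.py -112 0 46 35; python3 - <<'E'
from go import *
d=np.load("top0.npz"); W=d["pts"]; h=cv2.cvtColor(d["rgb"],cv2.COLOR_RGB2HSV)
m=(h[...,0]>75)&(h[...,0]<97)&(h[...,1]>120); m[:170]=0;m[215:]=0;m[:,240:]=0;m[:,190:]&=True
P=W[m]; P=np.array([rail(p) for p in P if np.isfinite(p).all()])
for lo,hi in((5,40),(40,70),(70,90),(90,140)):
    q=P[(P[:,2]>lo)&(P[:,2]<hi)]; print(lo,hi,len(q),q.min(0).round() if len(q) else '',q.max(0).round() if len(q) else '')
E
```

```text
clock: 2.77
eef_pos: [537.0, 355.5, 154.4]
tcp_rot: [-3.14, 0.61, 1.64]
contact_force: [0.5, 0.2, -0.5]
opening: -0.0
grasp_force: 0.0
t 2.77 rail [-130.1   -3.   154.4] F [ 0.5  0.2 -0.5] q [ 0.8   0.7   1.43 -0.44  1.46  0.88]
turn frac [-0.0005 -0.0002 -0.0002] deg [-0.1 -0.  -0. ]
shift now-axes/25 [1.89 0.12 3.97]  in target axes/25 [1.89 0.12 3.97]
5 40 75 [-208.   53.    9.] [-169.   86.   40.]
40 70 321 [-218.   53.   40.] [-169.   97.   69.]
70 90 170 [-210.   63.   84.] [-178.   93.   90.]
90 140 102 [-209.   64.   90.] [-181.   92.  125.]
```

```bash
python3 -m inch '[[0,0,0,0.27,0.12,0.55,1],[0,0,0,0.27,0,0.57,1],[0,0,0,0.27,0,0.57,1],[0,0,0,0.27,0,0.57,1],[0,0,0,0.27,0,0.57,1],[0,0,0,0.27,0,0.57,1],[0,0,0,0.27,0,0.57,1],[0,0,0,0,0,0,1]]'; python3 go.py -100 0 46 35; python3 - <<'E'
from h import *
f=grab_frame("scene"); cv2.imwrite("pics/s1.png",cv2.resize(cv2.cvtColor(f["pixels"],cv2.COLOR_RGB2BGR)[110:360,180:480],None,fx=2.4,fy=2.4))
E
```

```text
clock: 3.43
eef_pos: [540.7, 338.0, 42.5]
tcp_rot: [-3.137, 0.612, 1.643]
contact_force: [0.0, -0.1, 0.1]
opening: -0.003
grasp_force: 0.0
t 3.43 rail [-112.4   -0.5   42.5] F [ 0.  -0.1  0.1] q [ 0.78  0.82  1.48 -0.47  1.3   0.94]
turn frac [-0.0011  0.0005  0.0006] deg [-0.2  0.1  0.1]
shift now-axes/25 [-0.49  0.02  0.17]  in target axes/25 [-0.49  0.02  0.17]
```

View pics/s1.png

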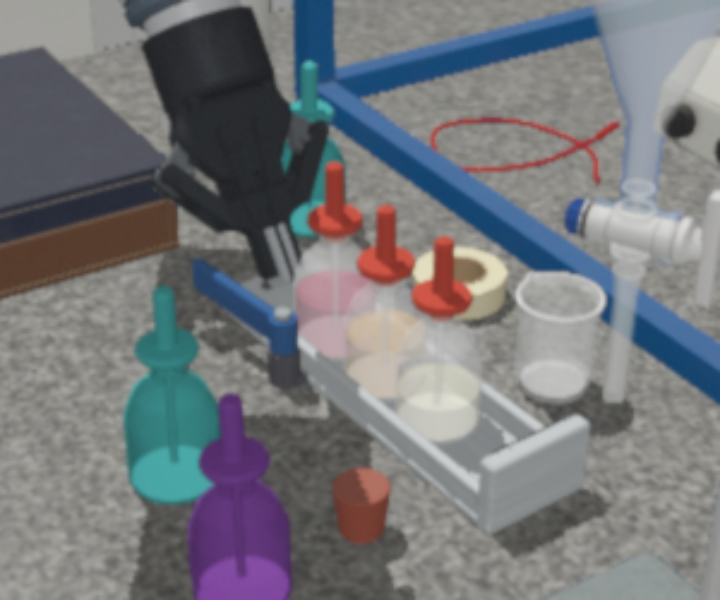

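The fingers (270,260 in the crop) stand behind the pink bottle, inside the channel and clear of the gate. Now I push slowly.

```bash
for i in 1 2; do :; done
python3 -m inch '[[0,0,0,-0.098,0,0.069,1],[0,0,0,-0.098,0,0.069,1],[0,0,0,-0.098,0,0.069,1],[0,0,0,-0.098,0,0.069,1],[0,0,0,-0.098,0,0.069,1],[0,0,0,-0.098,0,0.069,1],[0,0,0,-0.098,0,0.069,1],[0,0,0,-0.098,0,0.069,1]]'
python3 -m inch '[[0,0,0,-0.098,0,0.069,1],[0,0,0,-0.098,0,0.069,1],[0,0,0,-0.098,0,0.069,1],[0,0,0,-0.098,0,0.069,1],[0,0,0,-0.098,0,0.069,1],[0,0,0,-0.098,0,0.069,1],[0,0,0,-0.098,0,0.069,1],[0,0,0,0,0,0,1]]'; python3 go.py -49 0 43 35; python3 - <<'E'
from m import *
f=grab_frame("top"); measure(pts(f),f["pixels"]); f=grab_frame("scene"); cv2.imwrite("pics/s2.png",cv2.resize(cv2.cvtColor(f["pixels"],cv2.COLOR_RGB2BGR)[110:360,180:480],None,fx=2.4,fy=2.4))
E
```

```text
clock: 4.15
eef_pos: [544.1, 315.8, 46.5]
tcp_rot: [3.141, 0.609, 1.64]
contact_force: [-0.4, 2.0, 1.0]
opening: 0.001
grasp_force: 1.0
clock: 4.82
eef_pos: [545.3, 294.1, 46.2]
tcp_rot: [-3.141, 0.61, 1.64]
contact_force: [0.8, -0.0, 0.2]
opening: -0.002
grasp_force: 0.3
t 4.82 rail [-68.3   1.   46.2] F [ 0.8 -0.   0.2] q [ 0.73  0.79  1.56 -0.5   1.25  0.93]
turn frac [-0.0002 -0.0003 -0.0001] deg [-0. -0. -0.]
shift now-axes/25 [-0.56 -0.04  0.55]  in target axes/25 [-0.56 -0.04  0.55]
rail rect ((554.093017578125, 224.37890625), (265.20257568359375, 140.232177734375), 80.87523651123047)
stop n 279 [557.56986594  93.42501097  43.32182293] ((558.369873046875, 93.37714385986328), (68.95588684082031, 15.175146102905273), 3.7434704303741455)
gate n 129 z 44.830500287233576 ((497.1611328125, 304.21124267578125), (15.485025405883789, 97.1948471069336), 4.737146377563477)
cap [337. 223.] 126.8 topmid [552.5 198.1 123.9] 30 all mid [552.7 198.9 106.7]
cap [365. 221.] 128.8 topmid [556.2 150.3 125.8] 30 all mid [555.1 151.  109.5]
cap [310. 226.] 131.9 topmid [545.9 247.6 128.9] 31 all mid [547.1 248.5 111.9]
```

View pics/s2.png

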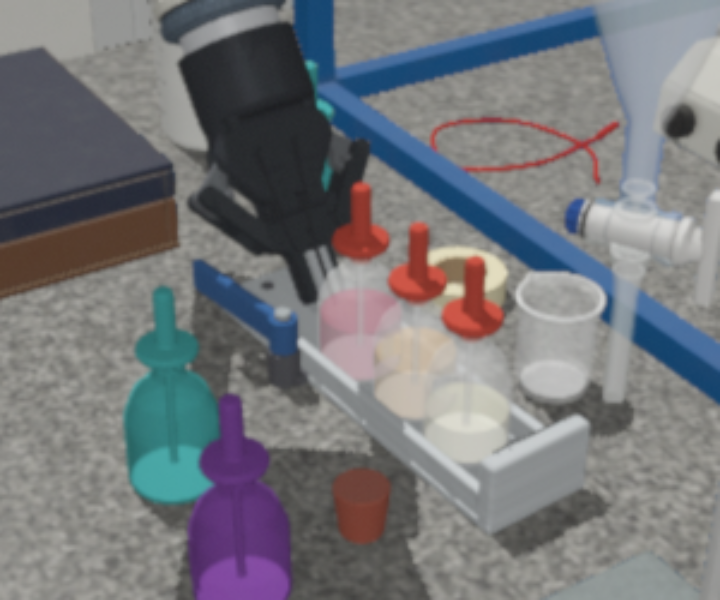

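The row has advanced upright and together: pink at (360,330), clear at (470,400), about 20 mm still to go. I continue.

```bash

python3 -m inch '[[0,0,0,-0.065,0,0.046,1],[0,0,0,-0.065,0,0.046,1],[0,0,0,-0.065,0,0.046,1],[0,0,0,-0.065,0,0.046,1],[0,0,0,-0.065,0,0.046,1],[0,0,0,-0.065,0,0.046,1],[0,0,0,-0.065,0,0.046,1],[0,0,0,-0.065,0,0.046,1]]'
python3 -m inch '[[0,0,0,-0.032,0,0.023,1],[0,0,0,-0.032,0,0.023,1],[0,0,0,0,0,0,1]]'; python3 go.py -49 0 46 35; python3 - <<'E'
from m import *
f=grab_frame("top"); measure(pts(f),f["pixels"])
E
```

```text
clock: 5.58
eef_pos: [546.5, 278.8, 46.1]
tcp_rot: [3.141, 0.609, 1.64]
contact_force: [0.6, 2.4, 2.4]
opening: 0.004
grasp_force: 1.3
clock: 5.83
eef_pos: [546.5, 276.8, 46.1]
tcp_rot: [-3.142, 0.61, 1.64]
contact_force: [0.7, 1.4, 1.2]
opening: -0.001
grasp_force: 0.8
t 5.83 rail [-50.9   1.   46.1] F [0.7 1.4 1.2] q [ 0.71  0.77  1.58 -0.51  1.22  0.92]
turn frac [-0.0001 -0.0004 -0.0001] deg [-0.  -0.1 -0. ]
shift now-axes/25 [-0.06 -0.04  0.05]  in target axes/25 [-0.06 -0.04  0.05]
rail rect ((554.5478515625, 223.9051513671875), (265.6286926269531, 141.36705017089844), 80.8816909790039)
stop n 285 [557.13376266  93.77529326  43.46328882] ((558.3425903320312, 101.09980010986328), (68.961181640625, 31.796977996826172), 2.0094289779663086)
gate n 111 z 44.766804958741204 ((497.7283630371094, 303.2798156738281), (15.544713973999023, 95.20494079589844), 4.057668209075928)
cap [374. 221.] 128.1 topmid [556.3 133.9 125.3] 33 all mid [557.  133.2 108.6]
cap [347. 222.] 125.7 topmid [553.3 180.9 123.1] 32 all mid [553.6 182.8 106.6]
cap [319. 226.] 131.1 topmid [546.8 229.8 128.1] 32 all mid [547.2 230.9 111. ]
```

Continue in 1 mm rows until the force rises at the stop.

```bash

python3 -m inch '[[0,0,0,-0.032,0,0.023,1],[0,0,0,-0.032,0,0.023,1],[0,0,0,0,0,0,1]]'
python3 -m inch '[[0,0,0,-0.032,0,0.023,1],[0,0,0,0,0,0,1]]'
python3 -m inch '[[0,0,0,-0.032,0,0.023,1],[0,0,0,0,0,0,1]]'; python3 go.py -49 0 46 35
```

```text
clock: 6.13
eef_pos: [546.7, 274.9, 46.0]
tcp_rot: [-3.142, 0.61, 1.64]
contact_force: [1.0, 2.6, 0.9]
opening: 0.001
grasp_force: 1.0
clock: 6.3
eef_pos: [546.7, 273.9, 46.0]
tcp_rot: [-3.141, 0.61, 1.64]
contact_force: [0.3, 1.8, 1.9]
opening: -0.0
grasp_force: 1.0
clock: 6.47
eef_pos: [546.8, 272.9, 46.0]
tcp_rot: [-3.142, 0.61, 1.64]
contact_force: [0.4, 1.8, 1.4]
opening: -0.004
grasp_force: 1.1
t 6.47 rail [-47.1   1.1  46. ] F [0.4 1.8 1.4] q [ 0.7   0.77  1.59 -0.51  1.22  0.92]
turn frac [-0.     -0.0004 -0.0001] deg [-0.  -0.1 -0. ]
shift now-axes/25 [ 0.06 -0.04 -0.04]  in target axes/25 [ 0.06 -0.04 -0.04]
```

```bash

python3 -m inch '[[0,0,0,-0.032,0,0.023,1],[0,0,0,0,0,0,1]]'
python3 -m inch '[[0,0,0,-0.032,0,0.023,1],[0,0,0,0,0,0,1]]';  python3 - <<'E'
from m import *
f=grab_frame("top"); measure(pts(f),f["pixels"])
cv2.imwrite("pics/t3.png",cv2.resize(cv2.cvtColor(f["pixels"],cv2.COLOR_RGB2BGR)[165:285,240:420],None,fx=4.4,fy=4.4,interpolation=cv2.INTER_CUBIC))
E
```

```text
clock: 6.63
eef_pos: [546.9, 272.0, 46.0]
tcp_rot: [-3.142, 0.61, 1.64]
contact_force: [0.2, 2.5, 1.7]
opening: 0.002
grasp_force: 1.1
clock: 6.8
eef_pos: [547.0, 270.9, 46.0]
tcp_rot: [-3.142, 0.61, 1.64]
contact_force: [0.2, 2.0, 0.9]
opening: -0.001
grasp_force: 1.1
rail rect ((554.8656616210938, 220.6856689453125), (259.944091796875, 140.00241088867188), 80.20103454589844)
stop n 281 [557.03145768  93.7629643   43.55456341] ((558.2268676757812, 91.90276336669922), (33.237117767333984, 66.03070068359375), 73.11257934570312)
gate n 113 z 44.766282541369264 ((497.6195983886719, 303.2870178222656), (15.213296890258789, 95.35807037353516), 4.104200839996338)
cap [378. 220.] 128.6 topmid [557.4 128.2 125.7] 33 all mid [556.9 127.1 109.2]
cap [350. 222.] 125.8 topmid [553.3 176.  122.8] 33 all mid [553.6 177.3 106.3]
cap [323. 226.] 130.4 topmid [546.8 223.9 127.7] 33 all mid [547.  225.6 111. ]
```

View pics/t3.png

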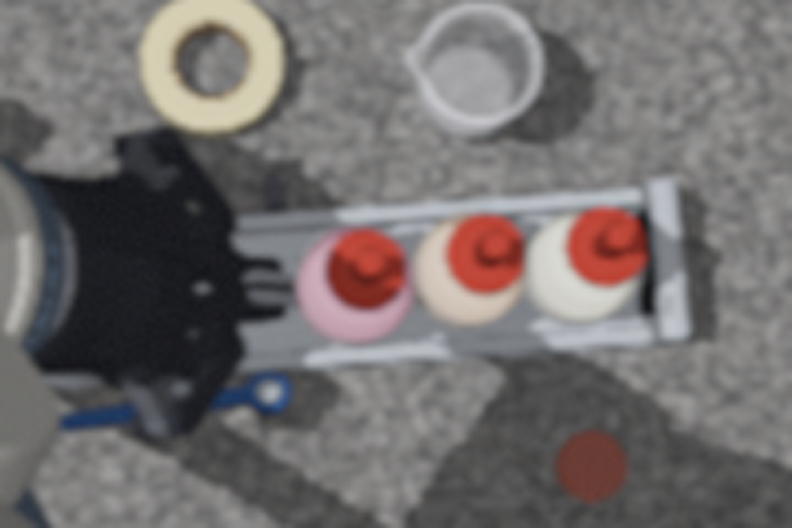

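The fingers push only the pink bottle (350,285). The clear bottle (580,265) is almost at the black face (648,260), about 1–3 mm away.

```bash

python3 -m inch '[[0,0,0,-0.032,0,0.023,1],[0,0,0,0,0,0,1]]'|grep -E "eef|contact"
python3 -m inch '[[0,0,0,-0.032,0,0.023,1],[0,0,0,0,0,0,1]]'|grep -E "eef|contact"
python3 -m inch '[[0,0,0,-0.032,0,0.023,1],[0,0,0,0,0,0,1]]'|grep -E "eef|contact"
```

```text
eef_pos: [547.0, 270.0, 46.0]
contact_force: [-0.1, 2.9, 0.4]
eef_pos: [547.2, 269.3, 46.0]
contact_force: [0.4, 3.3, 1.1]
eef_pos: [547.4, 269.0, 46.1]
contact_force: [-1.0, 6.2, 1.6]
```

The force has risen and motion has stalled, so the row is home. I retreat back and up, then check.

```bash

python3 -m inch '[[0,0,0,0,0,0,1],[0,0,0,0,0,0,1],[0,0,0,0,0,0,1],[0,0,0,0.05,0,-0.035,1],[0,0,0,0.2,0,-0.14,1],[0,0,0,0.4,0,-0.28,1],[0,0,0,0.4,0,-0.28,1],[0,0,0,0,0,0,1]]'|grep -E "eef|contact"
python3 -m inch '[[0,0,0,-0.344,0,-0.49,1],[0,0,0,-0.344,0,-0.49,1],[0,0,0,-0.344,0,-0.49,1],[0,0,0,0.4,-0.7,-0.28,1],[0,0,0,0.4,-0.7,-0.28,1],[0,0,0,0.3,-0.7,-0.21,1],[0,0,0,0,-0.7,0,1],[0,0,0,0,-0.6,0,1]]'|grep -E "eef|contact"
python3 go.py -114 -86 51 35;  python3 - <<'E'
from m import *
f=grab_frame("top"); measure(pts(f),f["pixels"])
cv2.imwrite("pics/t4.png",cv2.resize(cv2.cvtColor(f["pixels"],cv2.COLOR_RGB2BGR)[165:285,240:420],None,fx=4.4,fy=4.4,interpolation=cv2.INTER_CUBIC))
E
```

```text
eef_pos: [545.0, 302.9, 45.8]
contact_force: [-0.2, 0.3, 0.1]
eef_pos: [457.3, 328.0, 92.9]
contact_force: [-0.9, 0.1, -0.7]
t 8.68 rail [-108.3  -84.4   92.9] F [-0.9  0.1 -0.7] q [ 0.85  0.68  1.65 -0.43  1.3   1.01]
turn frac [ 0.0003 -0.0009 -0.0003] deg [ 0.1 -0.2 -0. ]
shift now-axes/25 [ 1.15 -0.07  1.24]  in target axes/25 [ 1.15 -0.06  1.24]
rail rect ((554.12744140625, 231.02471923828125), (106.57408142089844, 272.7212219238281), 9.733881950378418)
stop n 273 [557.04856838  93.55601854  43.56168368] ((558.4853515625, 99.84489440917969), (68.9202880859375, 30.42024803161621), 0.7391542196273804)
gate n 174 z 44.988764020656276 ((497.81939697265625, 299.4534912109375), (15.275751113891602, 87.64183807373047), 4.135181903839111)
cap [379. 220.] 127.1 topmid [557.4 127.1 124.2] 36 all mid [556.9 126.1 108. ]
cap [351. 222.] 125.9 topmid [554.1 174.2 123.6] 33 all mid [553.8 175.6 106.8]
cap [322. 225.] 131.0 topmid [549.2 226.4 128. ] 30 all mid [548.8 227.3 111.2]
```

View pics/t4.png

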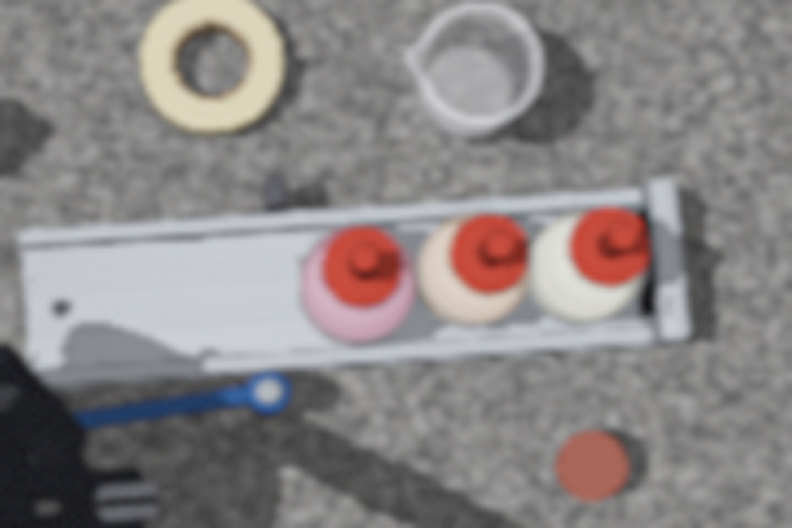

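All three bottles stand touching, with pink at (358,285) and clear at (585,265) against the black face (650,255). The gate is still open and the fingers (125,495) are outside it. I lower the fingers and sweep the gate.

```bash

python3 -m inch '[[0,0,0,0.29,-0.06,0.31,1],[0,0,0,0.29,0,0.31,1],[0,0,0,0.29,0,0.31,1],[0,0,0,0.28,0,0.31,1],[0,0,0,0,0,0,1],[0,0,0,0,0.3,0,1],[0,0,0,0,0.3,0,1],[0,0,0,0,0,0,1]]'|grep -E "eef|contact"
python3 -m inch '[[0,0,0,0,0.2,0,1],[0,0,0,0,0.2,0,1],[0,0,0,0,0.2,0,1],[0,0,0,0,0.2,0,1],[0,0,0,0,0.2,0,1],[0,0,0,0,0,0,1]]'|grep -E "eef|contact"
python3 go.py -101 -24 51 35;  python3 - <<'E'
from m import *
f=grab_frame("top"); measure(pts(f),f["pixels"])
cv2.imwrite("pics/t5.png",cv2.resize(cv2.cvtColor(f["pixels"],cv2.COLOR_RGB2BGR)[165:285,240:420],None,fx=4.4,fy=4.4,interpolation=cv2.INTER_CUBIC))
E
```

```text
eef_pos: [473.0, 334.7, 49.4]
contact_force: [0.7, -0.3, -0.1]
eef_pos: [496.9, 336.1, 49.1]
contact_force: [1.0, -0.1, 0.6]
t 9.9 rail [-113.6  -44.4   49.1] F [ 1.  -0.1  0.6] q [ 0.82  0.78  1.57 -0.45  1.27  0.99]
turn frac [ 0.0001 -0.0005 -0.0002] deg [ 0.  -0.1 -0. ]
shift now-axes/25 [-0.45  0.81  0.23]  in target axes/25 [-0.45  0.81  0.23]
rail rect ((552.7728271484375, 229.65931701660156), (107.39160919189453, 270.7261962890625), 10.802125930786133)
stop n 275 [556.89904115  93.49180065  43.54910362] ((558.8745727539062, 96.74956512451172), (30.35369300842285, 68.18206024169922), 84.01001739501953)
gate n 164 z 44.70747368407797 ((504.86395263671875, 300.9440612792969), (89.90227508544922, 15.641609191894531), 83.47691345214844)
cap [379. 220.] 128.0 topmid [557.2 126.6 125.2] 34 all mid [557.1 126.6 109. ]
cap [351. 222.] 126.0 topmid [554.2 174.2 123.3] 31 all mid [553.9 175.7 106.6]
cap [322. 225.] 129.9 topmid [548.6 226.3 127.2] 37 all mid [548.8 227.3 110.9]
```

View pics/t5.png

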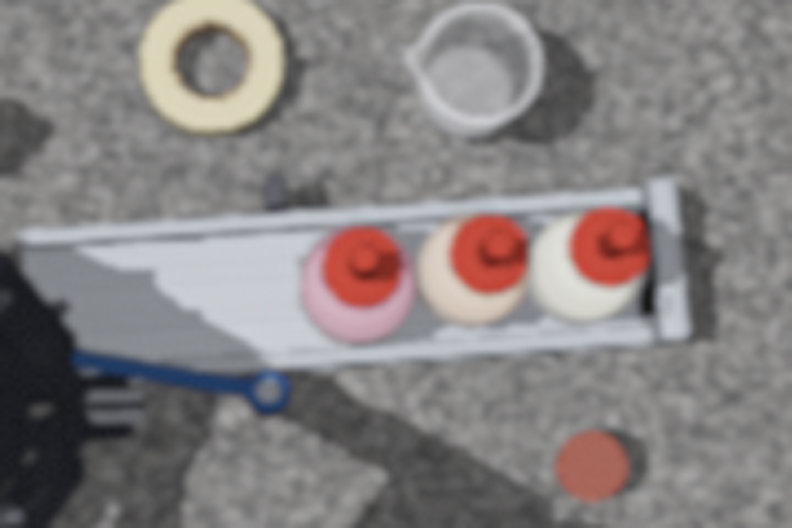

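The gate is swinging: its arm now runs from the pivot (270,390) to (75,360), with the fingers behind it. I continue along the arc.

```bash

python3 -m inch '[[0,0,0,-0.103,0.204,0.072,1],[0,0,0,-0.103,0.204,0.072,1],[0,0,0,-0.103,0.204,0.072,1],[0,0,0,-0.103,0.204,0.072,1],[0,0,0,-0.139,0.136,0.097,1],[0,0,0,-0.139,0.136,0.097,1],[0,0,0,-0.139,0.136,0.097,1],[0,0,0,-0.139,0.136,0.097,1]]'|grep -E "eef|contact"
python3 -m inch '[[0,0,0,-0.138,0.048,0.096,1],[0,0,0,-0.138,0.048,0.096,1],[0,0,0,0,0,0,1]]'|grep -E "eef|contact"
python3 go.py -63 -4 51 35;  python3 - <<'E'
from m import *
f=grab_frame("top"); measure(pts(f),f["pixels"])
cv2.imwrite("pics/t6.png",cv2.resize(cv2.cvtColor(f["pixels"],cv2.COLOR_RGB2BGR)[165:285,240:420],None,fx=4.4,fy=4.4,interpolation=cv2.INTER_CUBIC))
E
```

```text
eef_pos: [532.2, 308.6, 49.1]
contact_force: [-1.4, 2.0, 0.0]
eef_pos: [535.0, 299.8, 49.1]
contact_force: [-0.8, 1.1, -0.5]
t 10.87 rail [-74.7  -8.9  49.1] F [-0.8  1.1 -0.5] q [ 0.74  0.78  1.57 -0.49  1.25  0.94]
turn frac [-0.0002 -0.0003 -0.0002] deg [-0. -0. -0.]
shift now-axes/25 [-0.42  0.19  0.21]  in target axes/25 [-0.42  0.19  0.21]
rail rect ((557.13330078125, 208.57484436035156), (107.92794799804688, 229.2252655029297), 10.836750984191895)
stop n 280 [556.9898089   93.54820562  43.28202951] ((558.915771484375, 97.96302032470703), (30.028779983520508, 68.50125122070312), 86.42008209228516)
gate n 147 z 44.69754840420376 ((540.3831787109375, 273.970703125), (97.91993713378906, 15.822256088256836), 15.121039390563965)
cap [379. 220.] 129.7 topmid [557.9 127.4 126.8] 28 all mid [557.2 126.9 109.1]
cap [351. 222.] 126.6 topmid [554.1 174.1 123.7] 33 all mid [553.6 175.7 107. ]
cap [322. 225.] 130.8 topmid [548.6 226.4 127.9] 37 all mid [548.9 227.3 111. ]
```

View pics/t6.png

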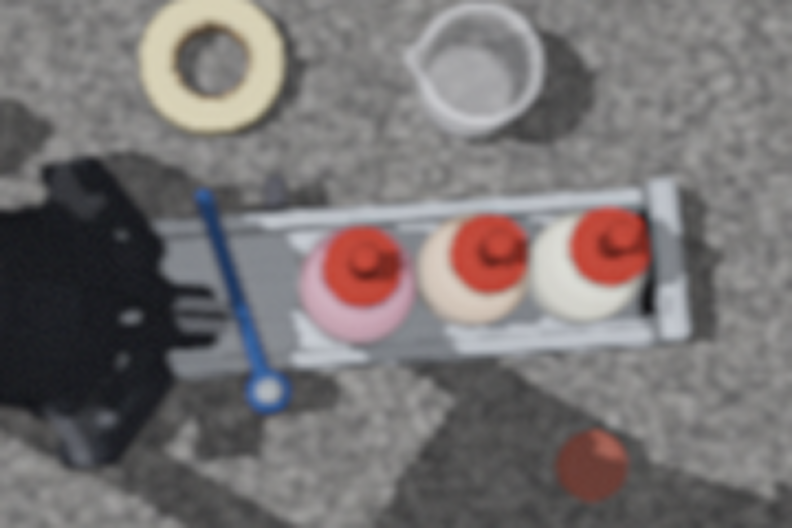

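The gate arm (205,195)–(268,390) is now about 12° from shut. I push along the rail until it meets the lug.

```bash

python3 -m inch '[[0,0,0,-0.098,0.03,0.069,1],[0,0,0,-0.098,0.03,0.069,1],[0,0,0,-0.066,0.03,0.046,1],[0,0,0,0,0,0,1]]'|grep -E "eef|contact"
python3 -m inch '[[0,0,0,-0.032,0,0.023,1],[0,0,0,-0.032,0,0.023,1],[0,0,0,0,0,0,1]]'|grep -E "eef|contact"
python3 -m inch '[[0,0,0,-0.032,0,0.023,1],[0,0,0,0,0,0,1]]'|grep -E "eef|contact"
python3 go.py -63 -4 51 35;  python3 - <<'E'
from m import *
f=grab_frame("top"); measure(pts(f),f["pixels"])
E
```

```text
eef_pos: [537.5, 292.5, 49.1]
contact_force: [-0.1, 0.3, 0.3]
eef_pos: [537.8, 290.9, 49.1]
contact_force: [0.6, -0.1, 0.3]
eef_pos: [537.9, 290.0, 49.0]
contact_force: [0.7, 1.0, -0.2]
t 11.67 rail [-64.7  -6.6  49. ] F [ 0.7  1.  -0.2] q [ 0.73  0.77  1.58 -0.5   1.24  0.94]
turn frac [ 0.0001 -0.0005 -0.    ] deg [ 0.  -0.1 -0. ]
shift now-axes/25 [-0.1   0.11 -0.03]  in target axes/25 [-0.1   0.11 -0.03]
rail rect ((552.9658203125, 205.14218139648438), (225.99879455566406, 131.91464233398438), 84.64037322998047)
stop n 274 [557.16882991  93.45092774  43.51484313] ((558.5509643554688, 99.65859985351562), (68.94325256347656, 30.147476196289062), 0.2744428217411041)
gate n 149 z 45.03369397321785 ((541.725341796875, 264.3197021484375), (97.4609603881836, 15.011228561401367), 1.233152985572815)
cap [378. 220.] 129.1 topmid [557.3 126.6 126.1] 31 all mid [557.1 126.9 109.1]
cap [351. 222.] 126.5 topmid [553.3 174.2 123.7] 29 all mid [553.7 175.6 107.2]
cap [322. 225.] 130.5 topmid [548.7 225.6 127.8] 32 all mid [548.8 227.3 111. ]
```

```bash

python3 -m inch '[[0,0,0,-0.032,0,0.023,1],[0,0,0,-0.032,0,0.023,1],[0,0,0,0,0,0,1]]'|grep -E "eef|contact"
python3 -m inch '[[0,0,0,-0.032,0,0.023,1],[0,0,0,0,0,0,1]]'|grep -E "eef|contact"
python3 -m inch '[[0,0,0,-0.032,0,0.023,1],[0,0,0,0,0,0,1]]'|grep -E "eef|contact"
```

```text
eef_pos: [538.0, 289.4, 49.1]
contact_force: [-1.8, 7.6, 1.0]
eef_pos: [538.1, 289.3, 49.1]
contact_force: [-2.1, 10.1, 1.9]
eef_pos: [538.2, 289.1, 49.1]
contact_force: [-3.9, 13.1, 2.5]
```

The gate is against its lug at 13 N and no longer moves, so it is shut. I retreat back and up.

```bash

python3 -m inch '[[0,0,0,0,0,0,1],[0,0,0,0,0,0,1],[0,0,0,0.15,0,-0.105,1],[0,0,0,0.3,0,-0.21,1],[0,0,0,0.4,0,-0.28,1],[0,0,0,0,0,-0.8,1],[0,0,0,0,0,-0.8,1],[0,0,0,0,0,-0.8,1]]'|grep -E "eef|contact"
python3 -m inch '[[0,0,0,-0.3,0,-0.8,1],[0,0,0,-0.3,0,-0.8,1],[0,0,0,-0.3,0,-0.8,1],[0,0,0,-0.3,0,-0.8,1],[0,0,0,0,0,0,1],[0,0,0,0,0,0,1]]'|grep -E "eef|contact"
python3 - <<'E'
from m import *
f=grab_frame("top"); measure(pts(f),f["pixels"])
cv2.imwrite("pics/t7.png",cv2.resize(cv2.cvtColor(f["pixels"],cv2.COLOR_RGB2BGR)[165:285,240:420],None,fx=4.4,fy=4.4,interpolation=cv2.INTER_CUBIC))
f=grab_frame("scene"); cv2.imwrite("pics/s7.png",cv2.resize(cv2.cvtColor(f["pixels"],cv2.COLOR_RGB2BGR)[110:360,180:480],None,fx=2.4,fy=2.4))
E
```

```text
eef_pos: [533.5, 347.2, 98.4]
contact_force: [-0.3, -0.4, -0.2]
eef_pos: [532.7, 368.5, 181.9]
contact_force: [-0.7, -0.0, -0.3]
rail rect ((551.9946899414062, 233.4034423828125), (107.2425308227539, 278.85888671875), 10.819796562194824)
stop n 275 [557.09992606  93.45788778  43.49573852] ((558.6354370117188, 99.36328125), (29.719871520996094, 68.93547058105469), 89.73497772216797)
gate n 146 z 45.20320250336965 ((540.8485107421875, 264.2492980957031), (96.05850982666016, 15.02132797241211), 1.1674546003341675)
cap [379. 220.] 128.0 topmid [557.4 126.6 125.1] 33 all mid [556.9 126.  109.2]
cap [351. 222.] 125.7 topmid [554.3 174.2 122.8] 34 all mid [553.7 175.7 106.7]
cap [322. 225.] 129.5 topmid [548.6 226.3 126.6] 36 all mid [548.8 227.4 110.7]
```

View pics/t7.png

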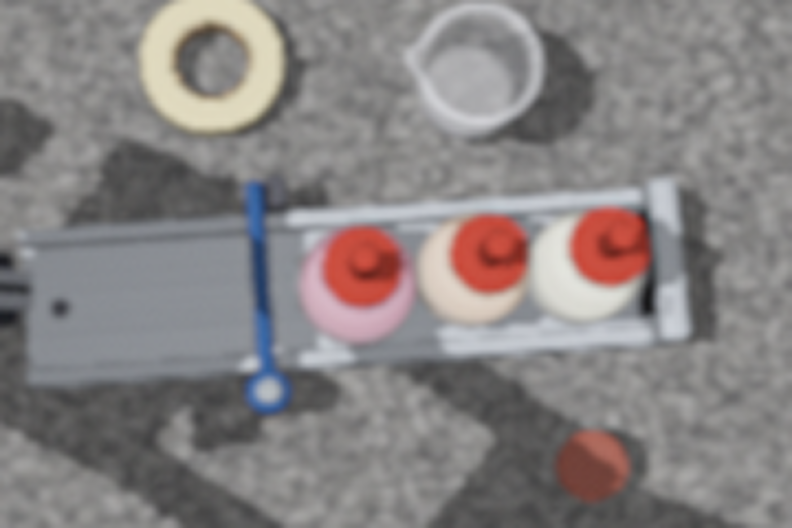

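View pics/s7.png

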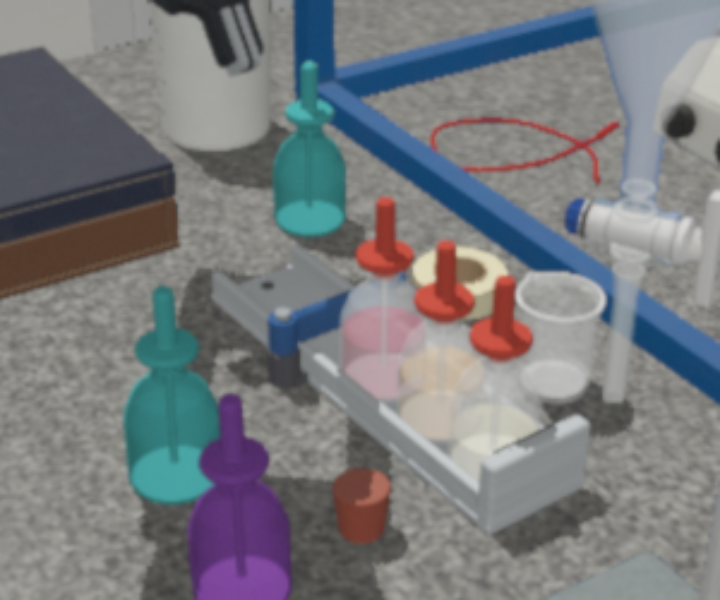

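The gate (258,185)–(268,390) lies across the rail against the lug. The row is tight against the stop and upright, the loose items have not moved, and the robot is clear.

```bash
python3 -c "
from rig import r
print(r.sense()['contact_force'], r.sign_off())"
```

```text
the job is handed in; nothing more can be done
[-0.1588989   0.19840468  0.23784273] None
```

The job is handed in: by the last pictures, the three bottles stand close together and upright against the end stop, the gate is shut behind them and the robot is clear, with the stopper, beaker and tape not visibly moved; no verdict came back on hand-in.

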